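# Feel for the blind hole of a radio spacer and hold it hole-up

### The job

Somebody has parked a wound coil on the little try post: slide it up off the post and set it down flat on the bench, clear of the post's foot, and let go. Then take the square spacer out of its cradle, turn it so that its blind hole faces up, and rest its closed end for a moment on the bare tip of the post to feel that this really is the closed end (the open end would drop down over the post). Lift it straight clear of the post by about 6 cm and finish still holding it there, upright, hole up and still, without disturbing the brass adapter, the screwdriver or the roll of tape.

Things in the scene. Friction and masses are not known exactly. Their poses are not given: they have to be found in the camera images.
- post: Try post, fixed to the bench: round dark steel foot 90 mm diameter and 10 mm thick, with an upright round steel post of 14 mm diameter in its middle whose tip is 60 mm above the bench. Origin: centre of the underside of the foot, on the bench; z up along the post.
- coil: Wound coil, 300 g nominal: copper winding 59 mm diameter between two black flanges 62 mm diameter and 5 mm thick, 54 mm tall in all, with a 24 mm bore right through. At first it sits over the post on the post's foot, its top 64 mm above the bench, 4 mm higher than the post's tip. Origin: centre of its underside; z up along its bore.
- cradle: Cradle fixed to the bench: steel foot 100 x 80 x 8 mm (x, y, z), on it a narrow grey saddle 80 mm long (x), 28 mm wide (y), its top 50 mm above the bench; a lip 6 mm high, 4 mm thick stands across each saddle end, 72 mm apart inside. Both ends look the same. Origin: centre of the underside of the foot.
- spacer: Square bare aluminium bar, 38 x 38 x 64 mm, 190 g nominal, lying along the saddle, its sides overhanging it by 5 mm each. One end has a central round blind hole 23 mm across, 36 mm deep; the other is closed; seen from above both look alike. Origin: centre of the bar, 19 mm above the saddle top while lying. Its x axis runs along the bar towards the hole: mouth at x = +32 mm, closed end at -32 mm.
- adapter: Bystander: loose brass coaxial adapter, 28 mm diameter, 34 mm tall, standing. Origin: centre of its underside.
- driver: Bystander: loose screwdriver lying on the bench along its own x, about 200 mm long.
- tape: Bystander: loose black roll of tape lying flat, 90 mm diameter, 24 mm tall. Origin: centre of its underside.

How it is judged:
By the outcome, as a careful person would: the job done as asked, in the order asked, and still so for the second after the job is handed in, while the arm keeps its last pose, push and grip.
It also fails if it takes over 61 s, if anything falls off the work surface, if the arm or the gripper's body presses on something with over 40 N, if the wrist force passes 120 N, or if a joint passes its speed limit or range.

### The arm

A 6-joint arm with a two-finger parallel gripper is mounted at the origin on the work surface. World frame = base frame: x ahead of the robot, y to its left, z up, the work surface at z = 0. Lengths are in mm, angles in rad, forces in N, time in s.
With the tool pointing down it reaches from about 275 to 750 mm from the base axis. Payload 10.2 kg.
Tool frame: the origin (TCP) lies on the centre line of the jaws, within the pads' length; the fingertips stand 8 mm ahead of it and the grasp point (between the pads) lies 11 mm behind it; x points along the fingers, y is the direction in which the jaws open and shut, and the axes are right-handed (so a half turn about x gives the same grasp; the last joint's range is limited). The gripper opens to 88 mm and grips with 3 to 60 N. Pads are 18 mm wide; open, the fingers measure 123 mm over their backs; the gripper's body (75 mm by 187 mm) begins 45 mm behind the grasp point.
Start: joints at [0.948, 0.313, 1.498, -0, 1.331, -0.223], TCP at [204.361, 483.599, 246.72] pointing down, gripper open.
Joint ranges: [-2.94, 2.94], [-0.97, 2.17], [0.19, 2.56], [-1.23, 4.37], [0.02, 3.11], [-2.88, 2.88]. Speed limits (rad/s): [2.39, 2.39, 3.01, 3.14, 3.14, 3.14].

### API

Orientations are given as [roll, pitch, yaw] about the fixed x, y, z axes, in that order (R = Rz(yaw) Ry(pitch) Rx(roll)).
In Python, from workcell import monitor, eyes, order gives the robot as it stands.
- The arm moves only by the tool drive_tool, never from a script. Its argument "motion" is text: rows parted by semicolons, each of 7 numbers parted by spaces: the shift along the tool's x, y, z as a fraction of full scale, then the turn, a rotation vector about the tool's x, y, z as a fraction of full scale, then the closure, from 0 (fully open) to 1 (shut). A call has 1 to 12 rows; each row shifts and turns the commanded pose from where the row before left it, along the tool's axes as they then stand; what a row does not reach is not made up. Full scale, the value 1, is 500 mm for a shift and pi rad for a turn. A row lasts 1/8 s, in which the tool goes at most 62.5 mm and 10.7 degrees, less where a joint would pass 70% of its speed; a pose out of reach is approached as far as the arm can. A call with a number of a shift or a turn outside -1 to 1 is refused whole. A call with a gripper value outside its range is refused whole. The fingers move at their own pace and stop on an object; the grip force is fixed at half the most. Time passes only in rows, so rows that do not move let the fingers close. It gives the time, the measured TCP pose, the force and the opening at its end, in the units of the state.
- monitor.read_state(): the state, without advancing time (a new reading comes with each control period).
- eyes.read_camera(name): name is "scene" or "top" or "wrist"; returns a dict with "image" (384x512x3 uint8, red, green, blue), "vfov" (degrees; the focal length in pixels is half the picture's height over the tangent of half this angle, whatever the lens; pixels are square), "cx", "cy" (the principal point, pixels), "world_from_camera" (4x4, takes a point from camera to world coordinates). Camera axes: x right, y up, looking along -z (the intrinsics and any distortion apply to the point x, -y, -z); pixel columns grow to the right and rows downward; lengths in mm; the calibration is good to about 2 mm. The wrist camera is an equidistant fisheye: a pixel r from the principal point sees the ray r / f radians off the axis. A picture is of the moment at which its call begins. There is no depth.
- order.finish_job(): hands the job in, once; it reports no verdict.
The state is a dict: "time_s": time; "joint_positions": joint angles; "qvel": joint speeds; "tau": joint torques, N m; "ee_pos": TCP position; "tcp_rot": TCP orientation; "force": force on the tool from outside, world axes, zero at the start; "ft_torque": the same for the moment, N m; "gripper_width": finger opening in mm.
Only numpy, scipy, OpenCV 4.12 (cv2) and the standard library are available. Lean on these libraries where they do the work, as an engineer would, in place of code of your own. Each camera call takes 0.05 s, during which the arm holds its last target.

## Working session

There is one attempt and no reset: what is moved stays moved. The work goes in short steps, Python scripts to look and compute and a tool call to move; the robot and the scene stay as the last step left them, time stands still between calls to the robot, and variables do not carry over. Pictures are saved under pics/ and viewed, and the job is handed in when it is done.

Besides the shell and the picture viewer there is one more tool, called after ">>>" as name(argument=value, ...) on one line, values as JSON. drive_tool: Moves the arm, as the interface text tells. Its arguments: {"type":"object","properties":{"motion":{"type":"string"}},"required":["motion"]}

```bash
ls; mkdir -p pics; python3 - <<'E'
from workcell import monitor, eyes
import cv2,numpy as np,pickle
print(monitor.read_state())
d={}
for n in ("scene","top","wrist"):
    c=eyes.read_camera(n); d[n]=c
    cv2.imwrite(f"pics/{n}0.png",cv2.cvtColor(c["image"],cv2.COLOR_RGB2BGR))
    print(n,c["vfov"],c["cx"],c["cy"],np.round(c["world_from_camera"],3).tolist(),[k for k in c])
pickle.dump(d,open("cams0.pkl","wb"))
E
```

```text
pics
{'time_s': 0.0, 'joint_positions': array([ 9.47615176e-01,  3.13403740e-01,  1.49844233e+00,  3.00809222e-06,
        1.33098766e+00, -2.23379124e-01]), 'qvel': array([ 0.00040671, -0.00043063, -0.00046584,  0.00042414, -0.00048947,
        0.00053168]), 'tau': array([ 2.00781724e-03, -4.02203357e+01, -2.52289778e+01,  6.96532452e-02,
        3.50390060e-02, -1.00005082e-04]), 'ee_pos': array([204.20666669, 483.39878322, 246.18275704]), 'tcp_rot': array([-1.79652914,  1.56955524, -2.19633188]), 'force': array([ 0.59373808, -0.04286426,  0.03507271]), 'ft_torque': array([ 0.03527058, -0.06042963, -0.00021262]), 'gripper_width': 88.03473385062117}
scene 47.974749646970565 260.0364932788309 189.87232146142034 [[-0.578, -0.575, 0.578, 1245.785], [0.816, -0.419, 0.399, 478.376], [0.013, 0.702, 0.712, 968.267], [0.0, 0.0, 0.0, 1.0]] ['image', 'vfov', 'cx', 'cy', 'world_from_camera']
top 50.25063828134196 255.55902076856594 199.01156546467521 [[-0.001, 0.997, -0.076, 451.49], [-1.0, -0.002, -0.014, -2.381], [-0.014, 0.076, 0.997, 1259.643], [0.0, 0.0, 0.0, 1.0]] ['image', 'vfov', 'cx', 'cy', 'world_from_camera']
wrist 65.70646984690485 251.78800469979547 191.66453296896452 [[0.388, -0.888, -0.245, 143.104], [0.922, 0.374, 0.103, 511.077], [-0.0, -0.266, 0.964, 385.224], [0.0, 0.0, 0.0, 1.0]] ['image', 'vfov', 'cx', 'cy', 'world_from_camera']
```

View pics/scene0.png

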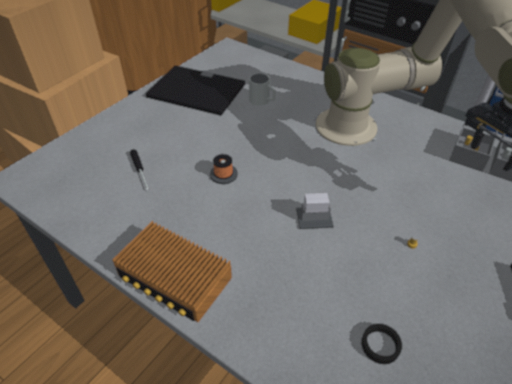

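View pics/top0.png

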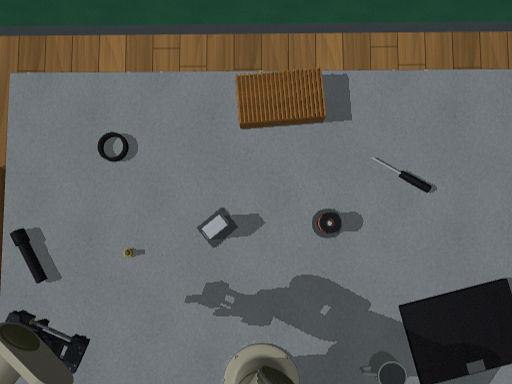

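View pics/wrist0.png

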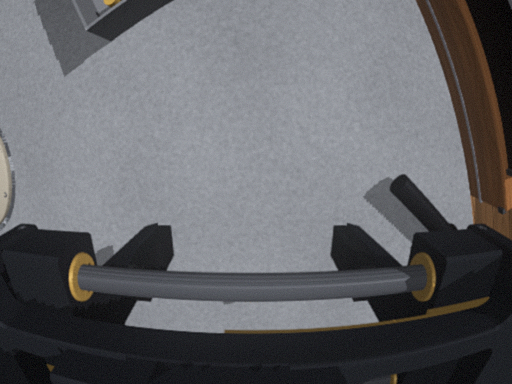

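Top view: coil on the post at about (327,223), cradle and spacer at (216,227), adapter (129,253), tape (113,147), driver (400,175). I'll zoom in and measure next.

```bash
cat > h.py <<'E'
import numpy as np,cv2,pickle
from scipy.spatial.transform import Rotation as Ro
def f(c): return c["image"].shape[0]/2/np.tan(np.radians(c["vfov"]/2))
def ray(c,u,v,fish=False):
    F=f(c);x=(u-c["cx"])/F;y=(v-c["cy"])/F
    if fish:
        r=np.hypot(x,y);s=np.sin(r)/r if r>1e-9 else 1; d=np.array([x*s,-y*s,-np.cos(r)])
    else: d=np.array([x,-y,-1.])
    M=c["world_from_camera"];return M[:3,3],M[:3,:3]@d
def on(c,u,v,z,fish=False):
    o,d=ray(c,u,v,fish);return o+d*(z-o[2])/d[2]
def proj(c,p,fish=False):
    M=c["world_from_camera"];q=M[:3,:3].T@(np.asarray(p,float)-M[:3,3]);F=f(c)
    x,y,z=q[0],-q[1],-q[2]
    if fish:
        r=np.hypot(x,y);t=np.arctan2(r,z);k=t/r if r>1e-9 else 0
        return c["cx"]+F*x*k,c["cy"]+F*y*k
    return c["cx"]+F*x/z,c["cy"]+F*y/z
def tri(c1,p1,c2,p2):
    o1,d1=ray(c1,*p1);o2,d2=ray(c2,*p2)
    d1/=np.linalg.norm(d1);d2/=np.linalg.norm(d2)
    t=np.linalg.lstsq(np.stack([d1,-d2],1),o2-o1,rcond=None)[0]
    a=o1+d1*t[0];b=o2+d2*t[1];return (a+b)/2,np.linalg.norm(a-b)
def crop(c,u,v,w,h,k,name):
    im=c["image"][v-h:v+h,u-w:u+w]
    cv2.imwrite(name,cv2.cvtColor(cv2.resize(im,None,fx=k,fy=k,interpolation=cv2.INTER_CUBIC),cv2.COLOR_RGB2BGR))
E
python3 - <<'E'
from h import *
d=pickle.load(open("cams0.pkl","rb"));t=d["top"];s=d["scene"]
a=[]
for c,(u,v) in ((t,(327,223)),(t,(216,227)),(s,(223,168)),(s,(316,210))):
    im=c["image"][v-30:v+30,u-40:u+40];a.append(cv2.resize(im,None,fx=5,fy=5,interpolation=cv2.INTER_CUBIC))
cv2.imwrite("pics/z0.png",cv2.cvtColor(np.vstack([np.hstack(a[:2]),np.hstack(a[2:])]),cv2.COLOR_RGB2BGR))
# masks top
g=t["image"].astype(int)
def blob(mask,u,v,R):
    m=np.zeros(mask.shape,np.uint8);m[v-R:v+R,u-R:u+R]=mask[v-R:v+R,u-R:u+R]
    cs,_=cv2.findContours(m,cv2.RETR_EXTERNAL,cv2.CHAIN_APPROX_NONE)
    return max(cs,key=cv2.contourArea)
b=g.sum(2)
sp=blob(b>540,216,227,25);r=cv2.minAreaRect(sp);print(r)
bx=cv2.boxPoints(r);P=np.array([on(t,*p,88) for p in bx]);print(P.round(1))
print('sp',on(t,*r[0],88).round(1))
for i in range(4):
    e=P[(i+1)%4]-P[i];print(np.linalg.norm(e).round(1),np.degrees(np.arctan2(e[1],e[0])).round(1))
cp=blob((g[...,0]>g[...,2]+40),327,223,20);print(cv2.minEnclosingCircle(cp))
print(b[223,310:345])
for n,u,v,z in (("coil",327,223,64),("adap",129,253,34),("tape",113,147,24),("drv1",376,158,8),("drv2",428,187,12)):
    print(n,on(t,u,v,z).round(1))
E
```

```text
Traceback (most recent call last):
ValueError: max() iterable argument is empty
```

View pics/z0.png

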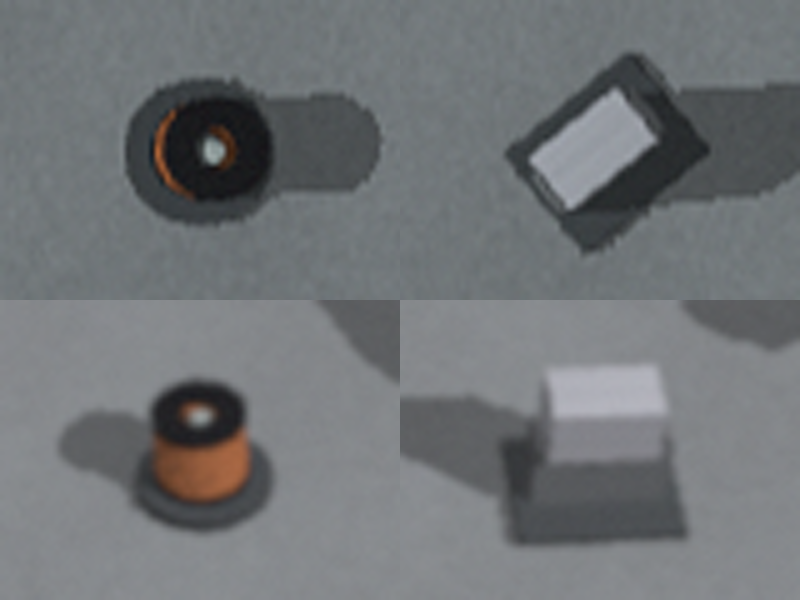

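The crops show the coil's black top flange with the bright post tip in its bore. The spacer lies diagonally, and neither end face is readable, so the wrist camera has to find the hole.

```bash
python3 - <<'E'
from h import *
d=pickle.load(open("cams0.pkl","rb"));t=d["top"];s=d["scene"]
def blob(mask,u,v,R):
    m=np.zeros(mask.shape,np.uint8);m[v-R:v+R,u-R:u+R]=mask[v-R:v+R,u-R:u+R]
    cs,_=cv2.findContours(m,cv2.RETR_EXTERNAL,cv2.CHAIN_APPROX_NONE)
    return max(cs,key=cv2.contourArea)
g=t["image"].astype(int);b=g.sum(2)
K=4
def up(c,u,v,R): 
    return cv2.resize(c["image"][v-R:v+R,u-R:u+R],None,fx=K,fy=K,interpolation=cv2.INTER_LINEAR).astype(int),(u-R,v-R)
def big(m):
    cs,_=cv2.findContours(m.astype(np.uint8),cv2.RETR_EXTERNAL,cv2.CHAIN_APPROX_NONE);return max(cs,key=cv2.contourArea)
def topx(p,o): return (np.asarray(p)+.5)/K-.5+np.array(o)
im,o=up(t,216,227,22);B=im.sum(2);print(B.max(),np.median(B))
r=cv2.minAreaRect(big(B>450));bx=topx(cv2.boxPoints(r),o);P=np.array([on(t,*p,88) for p in bx])
print(bx.round(1).tolist(),'centre',P.mean(0).round(1))
for i in range(4):
    e=P[(i+1)%4]-P[i];print(np.linalg.norm(e).round(1),np.degrees(np.arctan2(e[1],e[0])).round(1))
# cradle foot
# coil top flange: dark
im,o=up(t,327,223,22);B=im.sum(2)
m=B<130;(c,rad)=cv2.minEnclosingCircle(big(m));c=topx(c,o);print('flange top',c,rad/K,on(t,*c,64).round(1))
m=(abs(im[...,1]-im[...,0])<40)&(B>350);cb=big(m*(np.hypot(*(np.indices(m.shape)-88))<28));M=cv2.moments(cb);c=topx([M['m10']/M['m00'],M['m01']/M['m00']],o);print('tip',c,on(t,*c,60).round(1))
im,o=up(s,223,168,26);B=im.sum(2)
m=B<130;cb=big(m);(c,ax,an)=cv2.fitEllipse(cb);c=topx(c,o);print('flange scene',c,ax,on(s,*c,64).round(1))
for n,u,v,z in (("adap",129,253,34),("tape",113,147,24),("drv1",376,158,8),("drv2",428,187,12)):
    print(n,on(t,u,v,z).round(1))
for n,u,v,z in (("adap",413,241,34),("tape",382,343,24)): print(n,on(s,u,v,z).round(1))
E
```

```text
492 344.0
[[201.9, 228.3], [218.5, 214.7], [226.2, 224.2], [209.6, 237.7]] centre [463.1 133.1  88. ]
61.3 -50.8
35.0 -140.6
61.1 129.2
35.0 39.6
flange top [330.    222.375] 11.587328910827637 [ 474.  -201.9   64. ]
tip [329.2324238  222.81821534] [ 472.8 -200.3   60. ]
flange scene [221.98192024 160.80856514] (45.07829666137695, 66.89201354980469) [ 476.7 -199.7   64. ]
adap [384.3 393.2  34. ]
tape [707.1 453.   24. ]
drv1 [ 672.6 -355.4    8. ]
drv2 [ 582.  -509.9   12. ]
adap [400.3 407.4  34. ]
tape [715.4 459.1  24. ]
```

```bash
cat >> h.py <<'E'
def st():
    from workcell import monitor
    s=monitor.read_state();return np.array(s["ee_pos"]),Ro.from_euler('xyz',s["tcp_rot"]),s
def plan(p,R,p2,R2=None):
    """shift in present tool frame (fraction), then turn rotvec in tool frame (fraction)"""
    d=R.inv().apply(np.asarray(p2,float)-p)/500
    w=(R.inv()*R2).as_rotvec()/np.pi if R2 is not None else np.zeros(3)
    return d.round(4),w.round(4)
def axes(x,y):
    x=np.array(x,float);x/=np.linalg.norm(x);y=np.array(y,float);y-=x*(x@y);y/=np.linalg.norm(y)
    return Ro.from_matrix(np.stack([x,y,np.cross(x,y)],1))
E
python3 - <<'E'
from h import *
p,R,s=st();print(R.as_matrix().round(3))
d=pickle.load(open("cams0.pkl","rb"));M=d["wrist"]["world_from_camera"]
print('cam in tool',R.inv().apply(M[:3,3]-p).round(1)); print((R.as_matrix().T@M[:3,:3]).round(3))
R2=Ro.from_euler('z',62,degrees=True)*R
print(plan(p,R,[396,322,170],R2))
E
```

```text
[[-0.001  0.389  0.921]
 [-0.001  0.921 -0.389]
 [-1.    -0.001 -0.   ]]
cam in tool [-138.9    1.5  -67.1]
[[-0.001  0.266 -0.964]
 [ 1.    -0.001 -0.001]
 [-0.001 -0.964 -0.266]]
(array([ 0.1527, -0.148 ,  0.479 ]), array([-3.444e-01, -3.000e-04, -1.000e-04]))
```

>>> drive_tool(motion="0.0306 -0.0296 0.0958 0 0 0 0; 0.0306 -0.0296 0.0958 0 0 0 0; 0.0306 -0.0296 0.0958 0 0 0 0; 0.0306 -0.0296 0.0958 0 0 0 0; 0.0306 -0.0296 0.0958 0 0 0 0; 0 0 0 -0.0574 0 0 0; 0 0 0 -0.0574 0 0 0; 0 0 0 -0.0574 0 0 0; 0 0 0 -0.0574 0 0 0; 0 0 0 -0.0574 0 0 0; 0 0 0 -0.0574 0 0 0; 0 0 0 0 0 0 0")

```text
time_s: 1.65
ee_pos: [396.1, 322.2, 170.1]
tcp_rot: [2.933, 1.57, -2.67]
force: [-0.5, -0.5, 0.3]
gripper_width: 88.2
```

```bash
python3 - <<'E'
from h import *
from workcell import eyes
p,R,s=st();print(p.round(1),R.as_matrix().round(3).tolist(),s["joint_positions"].round(3),s["time_s"])
c=eyes.read_camera("wrist");pickle.dump(c,open("w1.pkl","wb"))
cv2.imwrite("pics/w1.png",cv2.cvtColor(c["image"],cv2.COLOR_RGB2BGR))
print(proj(c,[463,133,88],True))
E
```

```text
[396.1 322.2 170.1] [[-0.0, -0.629, 0.777], [-0.0, 0.777, 0.629], [-1.0, 0.0, -0.0]] [ 0.453  0.356  1.649 -0.     1.137 -1.798] 1.65
(np.float64(39.1389423824873), np.float64(124.4874119965453))
```

View pics/w1.png

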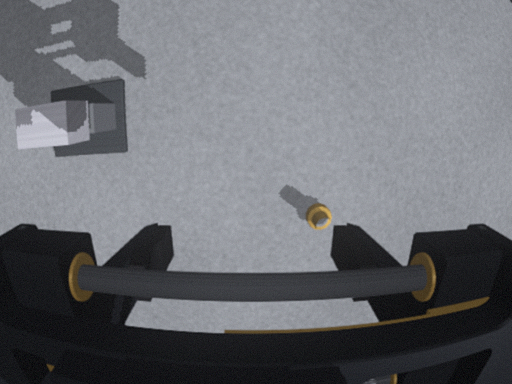

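```bash
python3 - <<'E'
from h import *
c=pickle.load(open("w1.pkl","rb"));crop(c,75,118,72,45,5,"pics/w1z.png")
E
```

```text
(no output)
```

View pics/w1z.png

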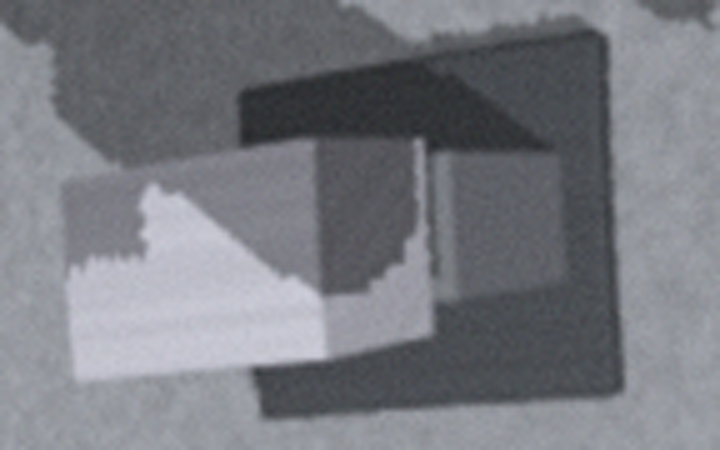

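```bash
python3 - <<'E'
from h import *
c=pickle.load(open("w1.pkl","rb"))
im=c["image"][88:165,10:105].astype(float).mean(2)
im=np.clip((im-60)/(130-60),0,1)*255
cv2.imwrite("pics/w1c.png",cv2.resize(im.astype(np.uint8),None,fx=7,fy=7,interpolation=cv2.INTER_CUBIC))
# corners of top face in crop coords -> full px (crop origin 3,73, x5)
for n,(u,v) in dict(nearR=(327,358),nearL=(316,140),farL=(65,180),farR=(78,380)).items():
    print(n,on(c,3+u/5,73+v/5,88,True).round(1))
print('adapter',on(c,319,217,34,True).round(1))
E
```

```text
nearR [458.2 171.2  88. ]
nearL [428.9 148.   88. ]
farL [468.2  98.4  88. ]
farR [498.1 121.9  88. ]
adapter [381.7 397.2  34. ]
```

View pics/w1c.png

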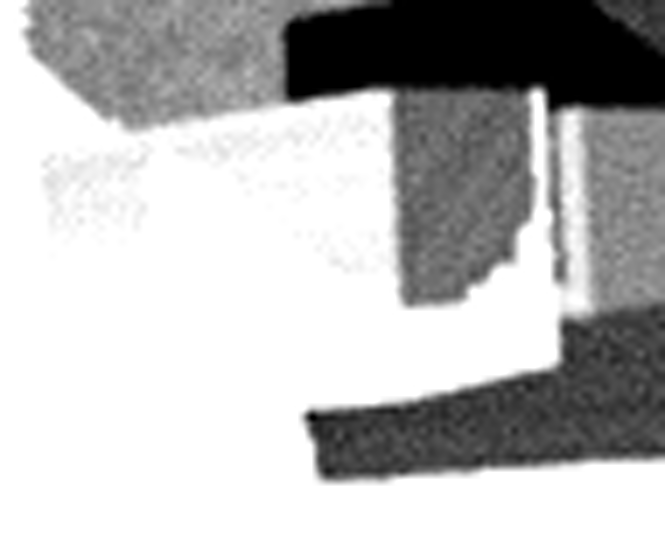

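End A (towards +y) shows one uniform face with only the arm's shadow across it, so it looks closed. I'll check the other end from its own side.

>>> drive_tool(motion="0 -0.109 0 0 0 0 0; 0 -0.109 0 0 0 0 0; 0 -0.109 0 0 0 0 0; 0 -0.109 0 0 0 0 0; 0 -0.109 0 0 0 0 0; 0 -0.109 0 0 0 0 0; 0 -0.109 0 0 0 0 0; 0 0 0 0 0 0 0")

```text
time_s: 2.7
ee_pos: [637.9, 23.1, 169.3]
tcp_rot: [-3.057, 1.57, -2.383]
force: [-1.3, 0.2, 0.6]
gripper_width: 87.7
```

```bash
python3 - <<'E'
from h import *
from workcell import eyes
p,R,s=st();print(p.round(1),R.as_matrix().round(3).tolist(),s["joint_positions"].round(3),s["time_s"])
c=eyes.read_camera("wrist");pickle.dump(c,open("w2.pkl","wb"))
im=cv2.cvtColor(c["image"],cv2.COLOR_RGB2BGR)
u,v=map(int,proj(c,[463,133,80],True));print(u,v)
z=im[max(v-45,0):v+45,max(u-70,0):u+70];cv2.imwrite("pics/w2.png",np.vstack([cv2.resize(im,(400,300)),cv2.resize(z,(400,270),interpolation=cv2.INTER_CUBIC)]))
E
```

```text
[637.9  23.1 169.3] [[-0.0, -0.625, 0.781], [-0.0, 0.781, 0.625], [-1.0, -0.0, -0.0]] [-0.147  0.625  1.228 -0.     1.289 -2.392] 2.7
464 123
```

View pics/w2.png

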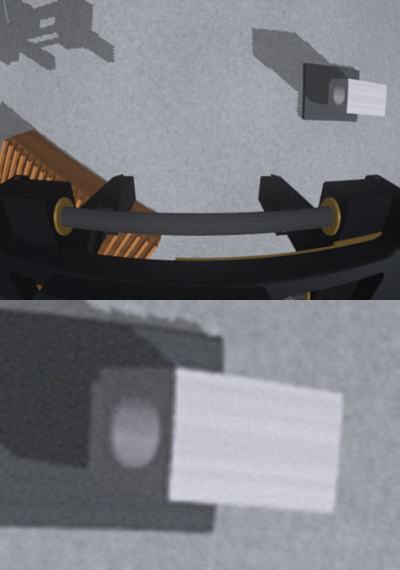

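The other end (towards −51°) shows the round hole as a pale disc on its shaded face, around (339,95) in the small view. So the hole faces −51°. On to the coil.

```bash
python3 - <<'E'
from h import *
p,R,s=st()
R2=axes([0,0,-1],[np.cos(np.radians(67)),np.sin(np.radians(67)),0])
print(plan(p,R,[557,-236,169],R2))
E
```

```text
(array([ 0.0009, -0.3066, -0.4516]), array([ 3.433e-01, -3.000e-04, -1.000e-04]))
```

>>> drive_tool(motion="0 -0.0613 -0.0903 0 0 0 0; 0 -0.0613 -0.0903 0 0 0 0; 0 -0.0613 -0.0903 0 0 0 0; 0 -0.0613 -0.0903 0 0 0 0; 0 -0.0613 -0.0903 0 0 0 0; 0 0 0 0.0572 0 0 0; 0 0 0 0.0572 0 0 0; 0 0 0 0.0572 0 0 0; 0 0 0 0.0572 0 0 0; 0 0 0 0.0572 0 0 0; 0 0 0 0.0572 0 0 0; 0 0 0 0 0 0 0")

```text
time_s: 4.25
ee_pos: [558.1, -234.0, 170.3]
tcp_rot: [2.406, 1.571, 2.011]
force: [-0.1, -0.2, -0.2]
gripper_width: 88.5
```

```bash
python3 - <<'E'
from h import *
from workcell import eyes
p,R,s=st();print(p.round(1),R.as_matrix().round(3).tolist(),s["joint_positions"].round(3),s["time_s"])
c=eyes.read_camera("wrist");pickle.dump(c,open("w3.pkl","wb"))
im=cv2.cvtColor(c["image"],cv2.COLOR_RGB2BGR)
cv2.imwrite("pics/w3.png",im); print(proj(c,[474.5,-201,64],True))
E
```

```text
[ 558.1 -234.   170.3] [[-0.0, 0.385, 0.923], [0.0, 0.923, -0.385], [-1.0, 0.0, -0.0]] [-0.59   0.552  1.347  0.     1.243 -1.766] 4.25
(np.float64(247.52706577467413), np.float64(84.21771229314312))
```

View pics/w3.png

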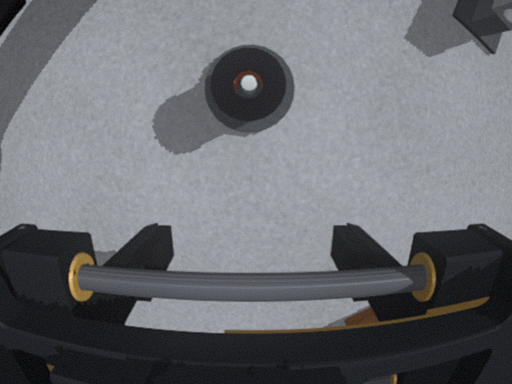

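```bash
python3 - <<'E'
from h import *
Q=np.array([[0.9476,0.3134,1.4984,0,1.331,-.223],[.453,.356,1.649,0,1.137,-1.798],[-.147,.625,1.228,0,1.289,-2.392],[-.59,.552,1.347,0,1.243,-1.766]])
P=np.array([[204.3,483.5,246.5],[396.1,322.2,170.1],[637.9,23.1,169.3],[558.1,-234,170.3]])
r=[];A=[];b=[]
for q,p in zip(Q,P):
    c,s=np.cos(q[0]),np.sin(q[0]);x=c*p[0]+s*p[1];y=-s*p[0]+c*p[1];print('local',x,y,p[2])
    S=q[1]+q[2]
    A+= [[1,0,np.sin(q[1]),np.sin(S)],[0,1,np.cos(q[1]),np.cos(S)]];b+=[x,p[2]]
print(np.linalg.lstsq(np.array(A),np.array(b),rcond=None))
c=pickle.load(open("w3.pkl","rb"))
im=c["image"].astype(int);B=im.sum(2)
m=(B>420)&(np.hypot(np.indices(B.shape)[0]-84,np.indices(B.shape)[1]-249)<12);v,u=np.nonzero(m);print('tip',u.mean(),v.mean(),on(c,u.mean(),v.mean(),60,True))
m=((B<150)&(np.hypot(np.indices(B.shape)[0]-84,np.indices(B.shape)[1]-249)<55)).astype(np.uint8)
cs,_=cv2.findContours(m,0,1);k=max(cs,key=cv2.contourArea);(e,ax,an)=cv2.fitEllipse(k);print(e,ax,on(c,*e,64,True))
E
```

```text
local 511.84662592439605 116.29175177032724 246.5
local 497.16425877044094 116.34324132169434 170.1
local 627.6367280327179 116.28481252676127 169.3
local 593.9364723673926 116.06496797818639 170.3
(array([-15.40817778, -78.04536102, 442.48792295, 399.07458071]), array([28.57242343]), np.int32(4), array([2.92094567, 2.72461206, 0.185013  , 0.10166458]))
tip 248.67021276595744 82.31914893617021 [ 473.01792288 -199.41962243   60.        ]
(247.52626037597656, 84.29354095458984) (71.41830444335938, 73.99839782714844) [ 474.55801638 -201.02484781   64.        ]
```

>>> drive_tool(motion="0 -0.0017 -0.09 0 0 0 0; 0 -0.0017 -0.09 0 0 0 0; 0.08 0 0 0 0 0 0; 0 0 0 0 0 0 0; 0 0 0 0 0 0 0")

```text
time_s: 4.92
ee_pos: [475.1, -202.2, 131.3]
tcp_rot: [-0.236, 1.57, -0.631]
force: [-0.5, 0.0, 0.4]
gripper_width: 88.4
```

```bash
python3 - <<'E'
from h import *
from workcell import eyes
p,R,s=st();print(p.round(1));print(plan(p,R,[474.5,-201,42]))
c=eyes.read_camera("wrist")
cv2.imwrite("pics/w4.png",cv2.cvtColor(c["image"],cv2.COLOR_RGB2BGR))
E
```

```text
[ 475.1 -202.2  131.3]
(array([ 0.1785,  0.0019, -0.0022]), array([0., 0., 0.]))
```

View pics/w4.png

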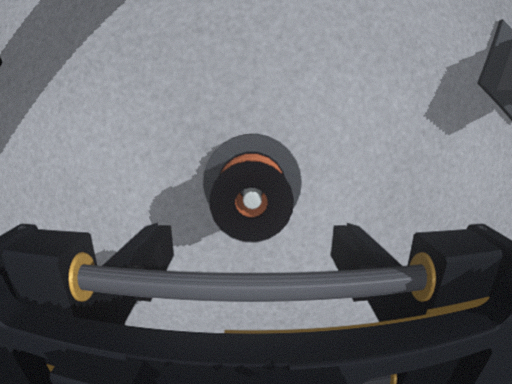

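The coil sits centred between the fingers, at u≈251. I'll descend and close.

>>> drive_tool(motion="0.05 0 -0.002 0 0 0 0; 0.05 0 0 0 0 0 0; 0.045 0 0 0 0 0 0; 0.033 0 0 0 0 0 0; 0 0 0 0 0 0 0; 0 0 0 0 0 0 1; 0 0 0 0 0 0 1; 0 0 0 0 0 0 1; 0 0 0 0 0 0 1; 0 0 0 0 0 0 1")

```text
time_s: 6.22
ee_pos: [473.7, -201.8, 41.7]
tcp_rot: [-0.361, 1.57, -0.757]
force: [-1.6, 0.4, 6.3]
gripper_width: 61.0
```

>>> drive_tool(motion="-0.01 0 0 0 0 0 1; -0.02 0 0 0 0 0 1; 0 0 0 0 0 0 1; 0 0 0 0 0 0 1")

```text
time_s: 6.72
ee_pos: [473.4, -201.6, 56.1]
tcp_rot: [2.993, 1.571, 2.597]
force: [-0.5, 0.4, -2.4]
gripper_width: 61.2
```

```bash
python3 - <<'E'
from h import *
from workcell import eyes
p,R,s=st();print(p.round(1),s["force"].round(1),s["gripper_width"])
a=[]
for n in ("wrist","scene"):
    c=eyes.read_camera(n);a.append(cv2.cvtColor(c["image"],cv2.COLOR_RGB2BGR))
b=cv2.resize(a[1][110:210,160:290],(390,300),interpolation=cv2.INTER_CUBIC)
cv2.imwrite("pics/w5.png",np.hstack([cv2.resize(a[0],(400,300)),b]))
E
```

```text
[ 473.4 -201.6   56.1] [-0.5  0.4 -2.4] 61.197611457278306
```

View pics/w5.png

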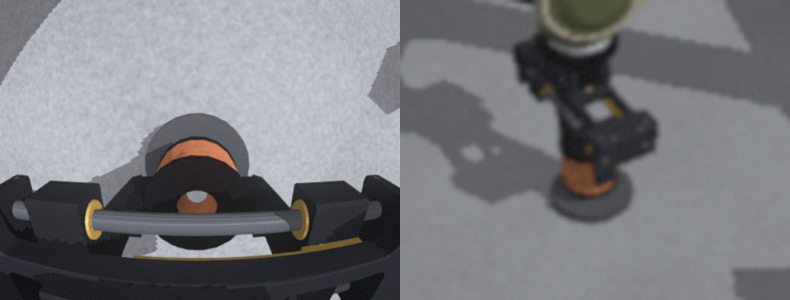

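>>> drive_tool(motion="-0.03 0 0 0 0 0 1; -0.03 0 0 0 0 0 1; -0.04 0 0 0 0 0 1; -0.04 0 0 0 0 0 1; 0 0 0 0 0 0 1; 0 0 0 0 0 0 1")

```text
time_s: 7.58
ee_pos: [473.2, -201.5, 125.9]
tcp_rot: [2.929, 1.57, 2.533]
force: [-0.7, -1.0, -3.7]
gripper_width: 61.2
```

```bash
python3 - <<'E'
from h import *
from workcell import eyes
p,R,s=st();print(p.round(1),s["force"].round(1),s["gripper_width"])
a=[]
for n in ("wrist","scene"):
    c=eyes.read_camera(n);a.append(cv2.cvtColor(c["image"],cv2.COLOR_RGB2BGR))
b=cv2.resize(a[1][100:200,160:290],(390,300),interpolation=cv2.INTER_CUBIC)
cv2.imwrite("pics/w6.png",np.hstack([cv2.resize(a[0],(400,300)),b]))
print(plan(p,R,[485,-60,p[2]]))
E
```

```text
[ 473.2 -201.5  125.9] [-0.7 -1.  -3.7] 61.15615057018511
(array([ 1.000e-04,  2.701e-01, -8.740e-02]), array([0., 0., 0.]))
```

View pics/w6.png

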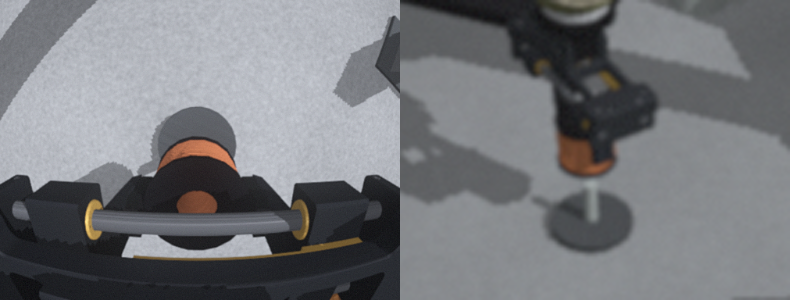

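The coil is off the post and hangs level, with about 34 mm clear above the tip. Next I'll carry it to (485,−60).

>>> drive_tool(motion="0 0.09 -0.029 0 0 0 1; 0 0.09 -0.029 0 0 0 1; 0 0.09 -0.029 0 0 0 1; 0 0 0 0 0 0 1; 0.06 0 0 0 0 0 1; 0.06 0 0 0 0 0 1; 0.04 0 0 0 0 0 1; 0.02 0 0 0 0 0 1; 0 0 0 0 0 0 1; 0 0 0 0 0 0 1")

```text
time_s: 8.93
ee_pos: [485.9, -60.7, 36.9]
tcp_rot: [0.001, 1.569, -0.396]
force: [-0.5, -0.5, -3.5]
gripper_width: 61.2
```

>>> drive_tool(motion="0.004 0 0 0 0 0 1; 0.002 0 0 0 0 0 1; 0.002 0 0 0 0 0 1; 0 0 0 0 0 0 1")

```text
time_s: 9.43
ee_pos: [485.4, -60.3, 32.2]
tcp_rot: [-2.955, 1.571, 2.933]
force: [0.4, 1.2, -3.0]
gripper_width: 61.2
```

>>> drive_tool(motion="0.002 0 0 0 0 0 1; 0.002 0 0 0 0 0 1; 0 0 0 0 0 0 1")

```text
time_s: 9.8
ee_pos: [485.5, -60.3, 31.7]
tcp_rot: [-0.432, 1.57, -0.827]
force: [-6.2, 1.8, 17.2]
gripper_width: 61.3
```

>>> drive_tool(motion="-0.002 0 0 0 0 0 1; -0.001 0 0 0 0 0 1; 0 0 0 0 0 0 0; 0 0 0 0 0 0 0; 0 0 0 0 0 0 0; 0 0 0 0 0 0 0; -0.03 0 0 0 0 0 0; -0.06 0 0 0 0 0 0; -0.12 0 0 0 0 0 0; -0.1 0 0 0 0 0 0; 0 0 0 0 0 0 0")

```text
time_s: 11.18
ee_pos: [486.8, -60.7, 191.0]
tcp_rot: [0.036, 1.563, -0.36]
force: [-0.3, 0.3, -0.7]
gripper_width: 87.8
```

```bash
python3 - <<'E'
from h import *
from workcell import eyes
p,R,s=st();print(p.round(1),s["force"].round(1),s["gripper_width"],s["joint_positions"].round(3))
a=[]
d={}
for n in ("wrist","scene","top"):
    c=eyes.read_camera(n);d[n]=c;a.append(cv2.cvtColor(c["image"],cv2.COLOR_RGB2BGR))
pickle.dump(d,open("cams7.pkl","wb"))
b=cv2.resize(a[1][110:260,180:375],(390,300),interpolation=cv2.INTER_CUBIC)
b2=cv2.resize(a[2][170:270,180:350],(390,230),interpolation=cv2.INTER_CUBIC)
z=np.zeros((230,400,3),np.uint8)
cv2.imwrite("pics/w7.png",np.vstack([np.hstack([cv2.resize(a[0],(400,300)),b]),np.hstack([z,b2])]))
E
```

```text
[486.8 -60.7 191. ] [-0.3  0.3 -0.7] 87.84660494251156 [-0.363  0.287  1.686  0.     1.161 -1.538]
```

View pics/w7.png

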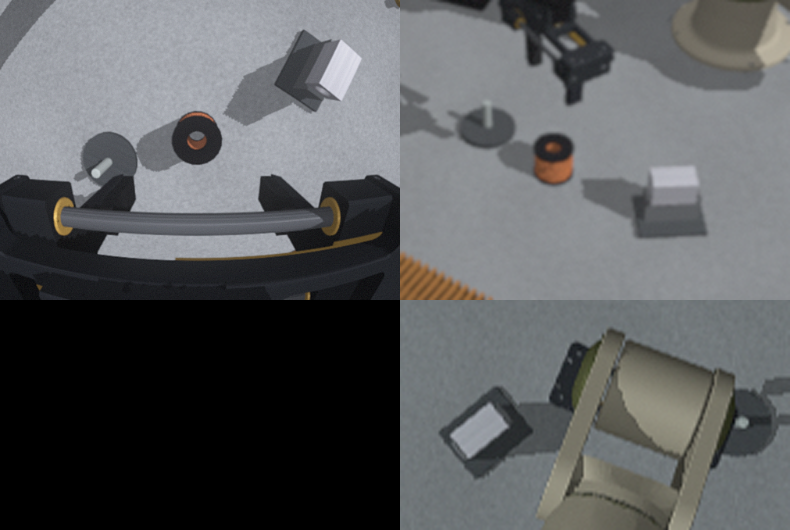

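```bash
cat >> h.py <<'E'
def pick(th,hd=-51.2):
    a=np.radians(hd);h=np.array([np.cos(a),np.sin(a),0]);t=np.radians(th);z=np.array([0,0,1.])
    x=-z*np.cos(t)-h*np.sin(t);zt=h*np.cos(t)-z*np.sin(t)
    return axes(x,np.cross(zt,x)),h
E
python3 - <<'E'
from h import *
d=pickle.load(open("cams7.pkl","rb"))
w=d["wrist"];s=d["scene"];t=d["top"]
# fine pixels of the tip
for n,c,u,v,R in (("wrist",w,124,220,14),("scene",s,224,160,8),("top",t,329,222,6)):
    im=c["image"].astype(int);B=im.sum(2);Y,X=np.indices(B.shape)
    m=(B>B[v-R:v+R,u-R:u+R].max()*.85)&(abs(X-u)<R)&(abs(Y-v)<R);yy,xx=np.nonzero(m);print(n,xx.mean(),yy.mean(),len(xx),on(c,xx.mean(),yy.mean(),60,n=="wrist").round(1))
# post foot centre in scene & wrist
p,R,_=st()
R2,h=pick(20)
C=np.array([463.2,134,69])
print(plan(p,R,[463,134,200],R2))
crop(w,130,205,40,30,9,"pics/w7tip.png")
E
```

```text
wrist 122.61290322580645 221.0752688172043 93 [ 472.9 -198.6   60. ]
scene 223.69565217391303 157.3695652173913 138 [ 457.2 -208.7   60. ]
top 329.0 223.0 11 [ 472.3 -199.6   60. ]
(array([-0.0274,  0.3413, -0.1903]), array([0.1567, 0.1084, 0.0277]))
```

View pics/w7tip.png

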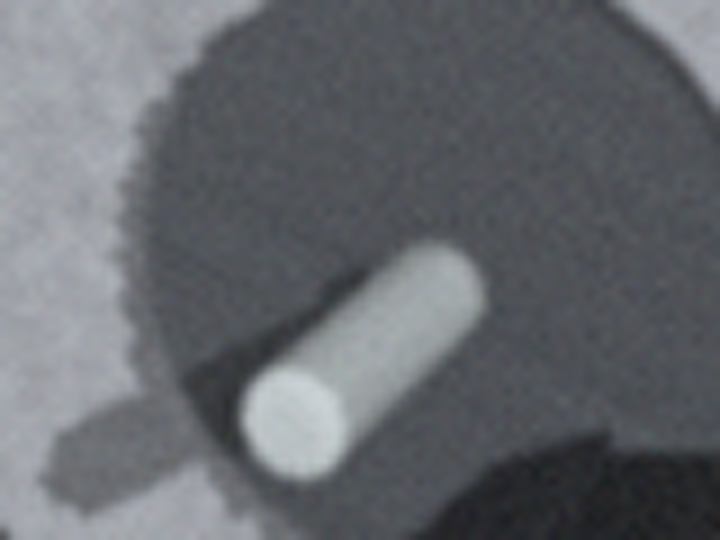

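>>> drive_tool(motion="-0.0069 0.0853 -0.0476 0 0 0 0; -0.0069 0.0853 -0.0476 0 0 0 0; -0.0069 0.0853 -0.0476 0 0 0 0; -0.0069 0.0853 -0.0476 0 0 0 0; 0 0 0 0.0392 0.0271 0.0069 0; 0 0 0 0.0392 0.0271 0.0069 0; 0 0 0 0.0392 0.0271 0.0069 0; 0 0 0 0.0392 0.0271 0.0069 0; 0 0 0 0 0 0 0; 0 0 0 0 0 0 0")

```text
time_s: 12.58
ee_pos: [463.1, 133.9, 200.0]
tcp_rot: [-3.141, 1.224, 2.251]
force: [0.1, 0.2, -0.1]
gripper_width: 88.2
```

```bash
python3 - <<'E'
from h import *
p,R,s=st();q=s["joint_positions"];print(p.round(1),q.round(3),s["force"].round(1));M=R.as_matrix();print(M.round(3))
E_=lambda a,x:Ro.from_euler(a,x)
for sg in (1,-1):
    Rf=E_('z',q[0])*E_('y',q[1]+q[2])*E_('z',sg*q[3])*E_('y',q[4])*E_('z',q[5]);F=Rf.as_matrix()
    T=np.stack([F[:,2],-F[:,0],-F[:,1]],1);print(sg,abs(T-M).max())
# Lt: wrist in arm plane
c,si=np.cos(q[0]),np.sin(q[0]);
for Lt in (150,200,250,300):
    W=p-M[:,0]*Lt;lx=c*W[0]+si*W[1];ly=-si*W[0]+c*W[1]
    S=q[1]+q[2];print(Lt,lx-(-15.4+442.5*np.sin(q[1])+399*np.sin(S)),ly-116.3,W[2]-(-78+Lt+442.5*np.cos(q[1])+399*np.cos(S)))
E
```

```text
[463.1 133.9 200. ] [-0.09   0.356  1.604  0.249  1.432 -0.835] [ 0.1  0.2 -0.1]
[[-0.214  0.778  0.591]
 [ 0.264  0.628 -0.732]
 [-0.94  -0.    -0.34 ]]
1 7.771561172376096e-16
-1 0.4864358987986345
150 -23.341655865057533 21.94737269539793 5.904429380604597
200 -11.499224561383471 9.737293754103533 2.9222004152370573
250 0.3432067422905334 -2.4727851871908655 -0.06002855013059616
300 12.185638045964652 -14.682864128485278 -3.042257515498136
```

```bash
cat >> h.py <<'E'
LT=246;LO=np.array([-2.94,-.97,.19,-1.23,.02,-2.88]);HI=np.array([2.94,2.17,2.56,4.37,3.11,2.88])
def ik(p,R,q4ref=0):
    M=R.as_matrix();W=np.asarray(p,float)-M[:,0]*LT
    r=np.hypot(W[0],W[1]);q1=np.arctan2(W[1],W[0])-np.arcsin(116.3/r);x=np.sqrt(r*r-116.3**2)+15.4;z=W[2]-(-78+LT)
    D=np.hypot(x,z);L2,L3=442.5,399.
    if D>L2+L3: return None
    c3=(D*D-L2**2-L3**2)/(2*L2*L3);q3=np.arccos(c3);q2=np.arctan2(x,z)-np.arctan2(L3*np.sin(q3),L2+L3*np.cos(q3))
    F=np.stack([-M[:,1],-M[:,2],M[:,0]],1)
    w=(Ro.from_euler('z',q1)*Ro.from_euler('y',q2+q3)).inv()*Ro.from_matrix(F)
    a=w.as_matrix();q5=np.arccos(np.clip(a[2,2],-1,1));q4=np.arctan2(a[1,2],a[0,2]);q6=np.arctan2(a[2,1],-a[2,0])
    q4=q4 if q4>-1.23 else q4+2*np.pi
    q=np.array([q1,q2,q3,q4,q5,q6]);return q
def fin(th,psi):
    """tool after the quarter turn: points along bearing psi, th below level, hole up"""
    a=np.radians(psi);t=np.radians(th);h=np.array([np.cos(a),np.sin(a),0]);z=np.array([0,0,1.])
    x=h*np.cos(t)-z*np.sin(t);zt=h*np.sin(t)+z*np.cos(t);return axes(x,np.cross(zt,x))
E
python3 - <<'E'
from h import *
p,R,s=st();print(ik(p,R).round(3))
C=np.array([463.3,134,69])
for th in (0,15,25,35,45):
    Rp,h=pick(th);g=C-3*h;tp=g+11*Rp.as_matrix()[:,0];q=ik(tp,Rp);print('pick',th,tp.round(1),q.round(2),((q>LO)&(q<HI)).all())
    for psi in (-51,-23,0,20,45,60):
        Rf=fin(th,psi);o=[]
        for zz in (0,60,90):
            tp=np.array([473,-199.5,60+29+zz])+11*Rf.as_matrix()[:,0];q=ik(tp,Rf)
            o.append('none' if q is None else f"{q.round(2)} {((q>LO)&(q<HI)).all()}")
        print('  fin',psi,o[0],o[1][-5:],o[2][-5:])
E
```

```text
[-0.093  0.354  1.607  0.248  1.433 -0.838]
pick 0 [461.4 136.3  58. ] [ 0.04  0.43  1.87  0.    0.84 -0.63] True
  fin -51 [-0.42  0.76  2.34  3.61  1.54  1.56] True  True  True
  fin -23 [-0.83  0.77  2.47  2.71  1.66  1.53] True  True  True
  fin 0 [-1.08  0.76  2.38  2.06  1.57  1.57] True  True  True
  fin 20 [-1.15  0.78  2.2   1.64  1.56  1.73] True  True  True
  fin 45 [-1.12  0.85  1.92  1.26  1.69  1.93] True  True  True
  fin 60 [-1.07  0.91  1.73  1.08  1.82  2.01] True  True  True
pick 15 [459.6 138.6  58.4] [-0.06  0.49  1.8   0.22  1.04 -0.86] True
  fin -51 [-0.43  0.57  2.35  3.64  1.12  1.47] True  True  True
  fin -23 [-0.82  0.55  2.48  2.71  1.2   1.62] True  True  True
  fin 0 [-1.06  0.56  2.39  2.03  1.22  1.74] True  True  True
  fin 20 [-1.13  0.61  2.22  1.58  1.29  1.89] True  True  True
  fin 45 [-1.1   0.72  1.94  1.17  1.48  2.04] True  True  True
  fin 60 [-1.05  0.79  1.76  0.99  1.63  2.08] True  True  True
pick 25 [458.5 140.   59. ] [-0.11  0.55  1.75  0.33  1.19 -0.96] True
  fin -51 [-0.45  0.47  2.33  3.7   0.83  1.37] True  True  True
  fin -23
[... 522 characters left out ...]
0.96  0.37  2.31  1.81  0.76  2.13] True  True  True
  fin 20 [-1.04  0.44  2.17  1.37  0.96  2.22] True  True  True
  fin 45 [-1.03  0.56  1.93  1.01  1.23  2.24] True  True  True
  fin 60 [-0.99  0.64  1.78  0.84  1.39  2.21] True  True  True
pick 45 [456.5 142.4  61.2] [-0.2   0.69  1.65  0.47  1.47 -1.08] True
  fin -51 [-0.5   0.34  2.2   4.22  0.31  0.8 ] True False  True
  fin -23 [-0.74  0.29  2.28  2.23  0.3   2.21] True False False
  fin 0 [-0.9   0.33  2.23  1.52  0.59  2.47] True  True False
  fin 20 [-0.97  0.39  2.11  1.19  0.83  2.46] True  True  True
  fin 45 [-0.97  0.51  1.92  0.89  1.11  2.38] True  True  True
  fin 60 [-0.95  0.58  1.79  0.74  1.27  2.31] True  True  True
```

```bash
python3 - <<'E'
from h import *
th=30
C=np.array([463.3,134,69]);Rp,h=pick(th);g=C-3*h+[0,0,1];x=Rp.as_matrix()[:,0];tp=g+11*x
def show(n,p,R):
    q=ik(p,R);print(n,np.round(p,0),None if q is None else (q.round(2),((q>LO)&(q<HI)).all()))
show('pick',tp,Rp);show('pre',tp-80*x,Rp)
up=tp+[0,0,150];show('up',up,Rp)
for loc in ([430,-120,230],[450,0,230],up):
  for psi in (20,45):
    print('loc',loc,psi)
    dyaw=psi+51.2
    for k in range(0,7): show('y%d'%k,loc,Ro.from_euler('z',dyaw*k/6,degrees=True)*Rp)
    Ry=Ro.from_euler('z',dyaw,degrees=True)*Rp
    Rf=fin(th,psi);w=(Ry.inv()*Rf).as_rotvec();print('pitch rotvec/pi',(w/np.pi).round(3))
    for k in range(1,7): show('p%d'%k,loc,Ry*Ro.from_rotvec(w*k/6))
E
```

```text
pick [458. 141.  60.] (array([-0.13,  0.58,  1.72,  0.37,  1.26, -1.  ]), np.True_)
pre [483. 109. 130.] (array([-0.18,  0.53,  1.59,  0.33,  1.44, -0.98]), np.True_)
up [458. 141. 210.] (array([-0.13,  0.4 ,  1.57,  0.35,  1.57, -0.88]), np.True_)
loc [430, -120, 230] 20
y0 [ 430 -120  230] (array([-0.62,  0.41,  1.49,  0.14,  1.74, -1.3 ]), np.True_)
y1 [ 430 -120  230] (array([-0.57,  0.43,  1.46,  0.06,  1.77, -1.46]), np.True_)
y2 [ 430 -120  230] (array([-0.52,  0.45,  1.44, -0.02,  1.78, -1.61]), np.True_)
y3 [ 430 -120  230] (array([-0.48,  0.45,  1.43, -0.1 ,  1.77, -1.77]), np.True_)
y4 [ 430 -120  230] (array([-0.43,  0.45,  1.44, -0.18,  1.75, -1.93]), np.True_)
y5 [ 430 -120  230] (array([-0.39,  0.43,  1.46, -0.26,  1.7 , -2.08]), np.True_)
y6 [ 430 -120  230] (array([-0.35,  0.41,  1.49, -0.33,  1.65, -2.23]), np.True_)
pitch rotvec/pi [ 0.  -0.5 -0. ]
p1 [ 430 -120  230] (array([-0.43,  0.28,  1.61, -0.18,  1.44, -2.31]), np.True_)
p2 [ 430 -120  230] (array([-0.54,  0.16,  1.74, -0.  ,  1.24, -2.46]), np.True_)
p3 [ 430 -120  230] (array([-0.66,  0.05,  1.89,  0.25, 
[... 5157 characters left out ...]
 np.True_)
y5 [458. 141. 210.] (array([ 0.15,  0.53,  1.36, -0.18,  1.74, -1.92]), np.True_)
y6 [458. 141. 210.] (array([ 0.2 ,  0.51,  1.39, -0.28,  1.68, -2.13]), np.True_)
pitch rotvec/pi [ 0.  -0.5 -0. ]
p1 [458. 141. 210.] (array([ 0.13,  0.38,  1.53, -0.16,  1.45, -2.18]), np.True_)
p2 [458. 141. 210.] (array([ 0.05,  0.24,  1.69, -0.  ,  1.21, -2.3 ]), np.True_)
p3 [458. 141. 210.] (array([-0.05,  0.13,  1.85,  0.23,  1.  , -2.52]), np.True_)
p4 [458. 141. 210.] (array([-0.17,  0.04,  2.01,  0.57,  0.85, -2.86]), np.True_)
p5 [458. 141. 210.] (array([-0.3 ,  0.  ,  2.17,  1.01,  0.83,  2.97]), np.False_)
p6 [458. 141. 210.] (array([-0.42,  0.03,  2.31,  1.39,  0.96,  2.53]), np.True_)
```

The joint model fits the readings. With the camera on the base side, the last joint would pass its limit during the quarter turn, so I'll use the half-turned, equivalent grasp.

>>> drive_tool(motion="0 0 0 0.0588 0 0 0; 0 0 0 0.0588 0 0 0; 0 0 0 0.0588 0 0 0; 0 0 0 0.0588 0 0 0; 0 0 0 0.0588 0 0 0; 0 0 0 0.0588 0 0 0; 0 0 0 0.0588 0 0 0; 0 0 0 0.0588 0 0 0; 0 0 0 0.0588 0 0 0; 0 0 0 0.0588 0 0 0; 0 0 0 0.0588 0 0 0; 0 0 0 0.0588 0 0 0")

```text
time_s: 14.08
ee_pos: [463.1, 134.2, 200.5]
tcp_rot: [-0.92, 1.224, 2.249]
force: [0.2, 0.7, 0.1]
gripper_width: 88.2
```

>>> drive_tool(motion="0 0 0 0.0588 0 0 0; 0 0 0 0.0588 0 0 0; 0 0 0 0.0588 0 0 0; 0 0 0 0.0588 0 0 0; 0 0 0 0.0588 0 0 0; 0 0 0 0 0 0 0; 0 0 0 0 0 0 0")

```text
time_s: 14.95
ee_pos: [463.3, 134.0, 200.6]
tcp_rot: [-0.006, 1.223, 2.248]
force: [0.1, -0.8, -0.1]
gripper_width: 88.1
```

```bash
cat >> h.py <<'E'
FL=Ro.from_euler('x',np.pi)
E
python3 - <<'E'
from h import *
p,R,s=st();print(p.round(1),s["joint_positions"].round(2),s["time_s"])
C=np.array([463.3,134,69]);Rp,h=pick(30);Rp=Rp*FL;g=C-3*h+[0,0,1];x=Rp.as_matrix()[:,0];tp=g+11*x
w=(R.inv()*Rp).as_rotvec()/np.pi;print('turn',w.round(4))
print('then shift in new frame to pre, pick', (Rp.inv().apply(tp-80*x-p)/500).round(4),(Rp.inv().apply(tp-p)/500).round(4),tp)
from workcell import eyes
c=eyes.read_camera("wrist");pickle.dump(c,open("w8.pkl","wb"));cv2.imwrite("pics/w8.png",cv2.cvtColor(c["image"],cv2.COLOR_RGB2BGR))
E
```

```text
[463.3 134.  200.6] [-0.09  0.36  1.6   0.25  1.43  2.3 ] 14.95
turn [ 0.0019 -0.0561 -0.0002]
then shift in new frame to pre, pick [ 0.0911 -0.     -0.1254] [ 0.2511 -0.     -0.1254] [457.9738676  140.6243727   60.47372056]
```

View pics/w8.png

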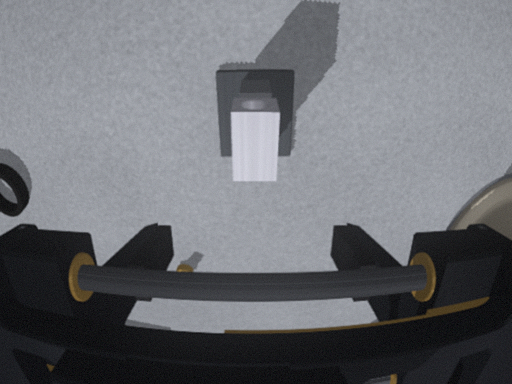

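The wrist view shows the hole end at (255,103), facing up in the image. The spacer's top face spans rows 111–181, centred at u≈255.

```bash
python3 - <<'E'
from h import *
c=pickle.load(open("w8.pkl","rb"))
B=c["image"].astype(int).sum(2)
m=(B>500).astype(np.uint8);m[:, :200]=0;m[:,320:]=0;m[:100]=0;m[200:]=0
cs,_=cv2.findContours(m,0,1);k=max(cs,key=cv2.contourArea);r=cv2.minAreaRect(k);a=cv2.approxPolyDP(k,4,True)[:,0];print(a.tolist(),r)
P=np.array([on(c,*q,88,True) for q in a]);print(P.round(1),P.mean(0).round(1))
print(cv2.minAreaRect(P[:,:2].astype(np.float32)))
E
```

```text
[[231, 112], [232, 180], [276, 181], [279, 114]] ((255.0, 147.0), (70.0, 48.0), 90.0)
[[497.3 121.3  88. ]
 [458.2 171.3  88. ]
 [427.4 147.5  88. ]
 [467.3  98.8  88. ]] [462.5 134.7  88. ]
((462.34228515625, 134.381103515625), (38.99420166015625, 63.67560577392578), 37.99876022338867)
```

>>> drive_tool(motion="0 0 0 0.002 -0.0561 0 0; 0.0455 0 -0.0627 0 0 0 0; 0.0455 0 -0.0627 0 0 0 0; 0 0 0 0 0 0 0; 0 0 0 0 0 0 0")

```text
time_s: 15.62
ee_pos: [483.1, 109.4, 131.0]
tcp_rot: [0.001, 1.048, 2.245]
force: [0.0, -0.2, -0.2]
gripper_width: 88.3
```

```bash
python3 - <<'E'
from h import *
p,R,s=st();print(p.round(1),s["joint_positions"].round(2),s["time_s"])
C=np.array([462.9,134.2,69]);Rp,h=pick(30);Rp=Rp*FL;g=C-3*h+[0,0,1];x=Rp.as_matrix()[:,0];tp=g+11*x
print(plan(p,R,tp,Rp),tp)
from workcell import eyes
a=[]
for n in ("wrist","scene"):
    c=eyes.read_camera(n);a.append(cv2.cvtColor(c["image"],cv2.COLOR_RGB2BGR))
b=cv2.resize(a[1][130:280,220:415],(390,300),interpolation=cv2.INTER_CUBIC)
cv2.imwrite("pics/w9.png",np.hstack([cv2.resize(a[0],(400,300)),b]))
E
```

```text
[483.1 109.4 131. ] [-0.18  0.54  1.57  0.34  1.45  2.17] 15.625
(array([ 0.1626,  0.0006, -0.0004]), array([-0.001 , -0.0001,  0.0004])) [457.5738676  140.8243727   60.47372056]
```

View pics/w9.png

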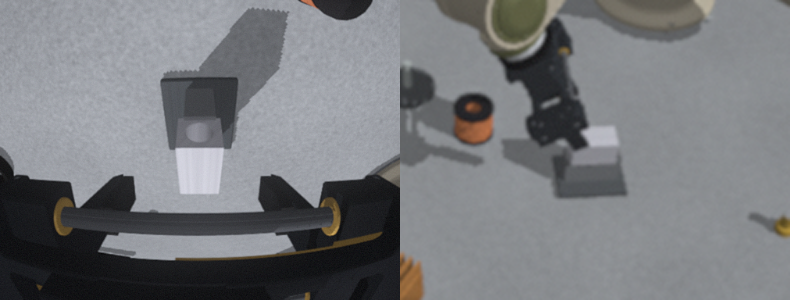

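Aligned. I'll advance along the tool axis and grip.

>>> drive_tool(motion="0.05 0 0 0 0 0 0; 0.05 0 0 0 0 0 0; 0.04 0 0 0 0 0 0; 0.0225 0 0 0 0 0 0; 0 0 0 0 0 0 0; 0 0 0 0 0 0 1; 0 0 0 0 0 0 1; 0 0 0 0 0 0 1; 0 0 0 0 0 0 1; 0 0 0 0 0 0 1; 0 0 0 0 0 0 1; 0 0 0 0 0 0 1")

```text
time_s: 17.23
ee_pos: [457.4, 140.7, 59.4]
tcp_rot: [0.005, 1.047, 2.247]
force: [-1.2, -0.9, 1.5]
gripper_width: 38.0
```

```bash
python3 - <<'E'
from h import *
p,R,s=st();print(p.round(1),s["force"].round(1),s["gripper_width"],s["time_s"])
print(plan(p,R,p+[0,0,150]))
E
```

```text
[457.4 140.7  59.4] [-1.2 -0.9  1.5] 38.00506235732768 17.225
(array([-0.2597,  0.0007,  0.1501]), array([0., 0., 0.]))
```

Width reads 38.0 mm, so it is gripped. I'll lift straight up, gently at first.

>>> drive_tool(motion="-0.0173 0 0.01 0 0 0 1; -0.026 0 0.015 0 0 0 1; -0.0433 0 0.025 0 0 0 1; -0.0693 0 0.04 0 0 0 1; -0.1039 0 0.06 0 0 0 1; 0 0 0 0 0 0 1; 0 0 0 0 0 0 1")

```text
time_s: 18.1
ee_pos: [457.4, 140.9, 209.2]
tcp_rot: [0.005, 1.047, 2.248]
force: [0.4, 0.5, -2.3]
gripper_width: 38.0
```

```bash
python3 - <<'E'
from h import *
p,R,s=st();print(p.round(1),s["force"].round(1),s["gripper_width"],s["joint_positions"].round(2),s["time_s"])
from workcell import eyes
a=[]
for n in ("wrist","scene"):
    c=eyes.read_camera(n);a.append(cv2.cvtColor(c["image"],cv2.COLOR_RGB2BGR))
b=cv2.resize(a[1][100:250,220:415],(390,300),interpolation=cv2.INTER_CUBIC)
cv2.imwrite("pics/w10.png",np.hstack([cv2.resize(a[0],(400,300)),b]))
# path at loc
th=30;psi=45;loc=np.array([430,-120,230])
print('to loc',plan(p,R,loc))
Ry=Ro.from_euler('z',psi+51.2,degrees=True)*R
print('yaw turn',((R.inv()*Ry).as_rotvec()/np.pi).round(4)); Rf=fin(th,psi)*FL
w=(Ry.inv()*Rf).as_rotvec();print((w/np.pi).round(4))
for k in range(7):
    print(ik(loc,Ro.from_euler('z',(psi+51.2)*k/6,degrees=True)*R).round(2))
for k in range(7): print('p',ik(loc,Ry*Ro.from_rotvec(w*k/6)).round(2))
E
```

```text
[457.4 140.9 209.2] [ 0.4  0.5 -2.3] 37.96913773073443 [-0.13  0.4   1.57  0.35  1.57  2.27] 18.1
to loc (array([-0.2224,  0.368 , -0.3035]), array([0., 0., 0.]))
yaw turn [-0.4627  0.0013  0.2675]
[-0.0014  0.5002 -0.0013]
[-0.62  0.41  1.49  0.14  1.74  1.84]
[-0.55  0.44  1.45  0.03  1.77  1.63]
[-0.49  0.45  1.43 -0.08  1.78  1.42]
[-0.43  0.45  1.44 -0.19  1.74  1.21]
[-0.38  0.43  1.47 -0.29  1.68  1.01]
[-0.33  0.39  1.52 -0.38  1.6   0.8 ]
[-0.29  0.34  1.6  -0.46  1.48  0.61]
p [-0.29  0.34  1.6  -0.46  1.48  0.61]
p [-0.4   0.24  1.66 -0.25  1.35  0.46]
p [-0.54  0.16  1.74 -0.    1.24  0.25]
p [-0.69  0.1   1.83  0.28  1.2   0.  ]
p [-0.84  0.08  1.92  0.56  1.23 -0.27]
p [-0.97  0.1   2.    0.8   1.32 -0.51]
p [-1.07  0.17  2.08  0.99  1.45 -0.72]
```

View pics/w10.png

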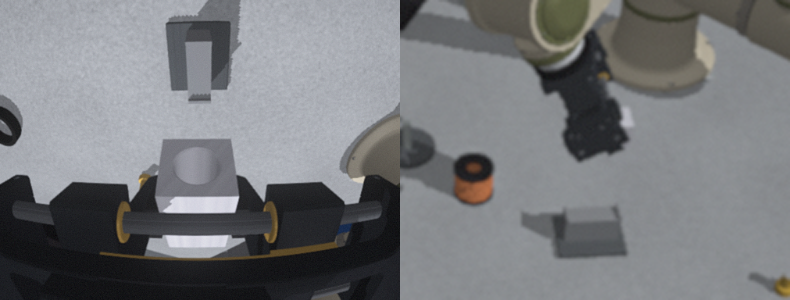

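Spacer held, with the hole visible to the camera. Now carry it over, then yaw, then make the quarter turn.

>>> drive_tool(motion="-0.0445 0.0736 -0.0607 0 0 0 1; -0.0445 0.0736 -0.0607 0 0 0 1; -0.0445 0.0736 -0.0607 0 0 0 1; -0.0445 0.0736 -0.0607 0 0 0 1; -0.0445 0.0736 -0.0607 0 0 0 1; 0 0 0 -0.0463 0 0.0267 1; 0 0 0 -0.0463 0 0.0267 1; 0 0 0 -0.0463 0 0.0267 1; 0 0 0 -0.0463 0 0.0267 1; 0 0 0 -0.0463 0 0.0267 1")

```text
time_s: 19.45
ee_pos: [430.2, -119.9, 229.0]
tcp_rot: [-0.001, 1.043, 3.087]
force: [0.5, 0.1, -1.5]
gripper_width: 38.0
```

>>> drive_tool(motion="0 0 0 -0.0463 0 0.0267 1; 0 0 0 -0.0463 0 0.0267 1; 0 0 0 -0.0463 0 0.0267 1; 0 0 0 -0.0463 0 0.0267 1; 0 0 0 -0.0463 0 0.0267 1; 0 0 0 0 0.0556 0 1; 0 0 0 0 0.0556 0 1; 0 0 0 0 0.0556 0 1; 0 0 0 0 0.0556 0 1; 0 0 0 0 0.0556 0 1")

```text
time_s: 20.7
ee_pos: [430.2, -119.9, 229.7]
tcp_rot: [-3.137, 1.217, 0.785]
force: [0.2, 0.2, -1.9]
gripper_width: 37.7
```

>>> drive_tool(motion="0 0 0 0 0.0556 0 1; 0 0 0 0 0.0556 0 1; 0 0 0 0 0.0556 0 1; 0 0 0 0 0.0556 0 1; 0 0 0 0 0 0 1; 0 0 0 0 0 0 1")

```text
time_s: 21.45
ee_pos: [430.5, -120.0, 230.0]
tcp_rot: [-3.14, 0.527, 0.782]
force: [-0.8, -0.6, -0.9]
gripper_width: 37.5
```

```bash
python3 - <<'E'
from h import *
p,R,s=st();print(p.round(1),s["force"].round(1),s["gripper_width"],s["joint_positions"].round(2),s["time_s"])
print(R.as_matrix().round(3))
from workcell import eyes
a=[];d={}
for n in ("wrist","scene"):
    c=eyes.read_camera(n);d[n]=c;a.append(cv2.cvtColor(c["image"],cv2.COLOR_RGB2BGR))
pickle.dump(d,open("c11.pkl","wb"))
u,v=map(int,proj(d["scene"],p));b=cv2.resize(a[1][v-50:v+100,u-97:u+98],(390,300),interpolation=cv2.INTER_CUBIC)
cv2.imwrite("pics/w11.png",np.hstack([cv2.resize(a[0],(400,300)),b]))
Rf=fin(30,45)*FL;g=p-11*R.as_matrix()[:,0];print('grasp',g, plan(p,R,p,Rf))
E
```

```text
[ 430.5 -120.   230. ] [-0.8 -0.6 -0.9] 37.47071111211897 [-1.06  0.2   2.05  1.    1.43 -0.71] 21.45
[[ 0.613  0.704 -0.358]
 [ 0.609 -0.71  -0.353]
 [-0.503 -0.002 -0.864]]
grasp [ 423.74181316 -126.65923579  235.57444426] (array([0., 0., 0.]), array([-0.0011,  0.0011, -0.0009]))
```

View pics/w11.png

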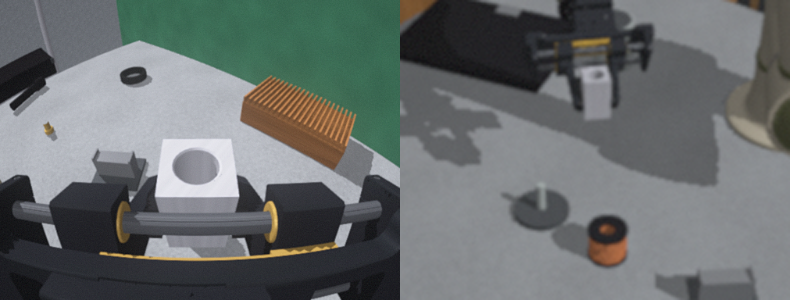

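```bash
python3 - <<'E'
from h import *
d=pickle.load(open("c11.pkl","rb"));c=d["wrist"];p,R,s=st();x=R.as_matrix()[:,0];g=p-11*x
B=c["image"].astype(int).sum(2)
crop(c,255,215,65,50,6,"pics/w11z.png")
m=(B>640).astype(np.uint8);m[:170]=0;m[260:]=0;m[:,:180]=0;m[:,320:]=0
m=cv2.morphologyEx(m,cv2.MORPH_CLOSE,np.ones((5,5)))
P=np.array([on(c,u*1.28,v*1.28,g[2]+35,True) for u,v in ((163,139),(233,139),(238,197),(156,197))]);print(P.round(1),P.mean(0).round(1),g.round(1))
T=np.array([473,-199.5,89+40])+11*x
print(plan(p,R,T))
E
```

```text
[[ 425.9  -98.3  271. ]
 [ 453.6 -126.3  271. ]
 [ 425.1 -152.2  271. ]
 [ 399.  -125.8  271. ]] [ 425.9 -125.7  271. ] [ 423.9 -126.4  236. ]
(array([0.0786, 0.173 , 0.2019]), array([0., 0., 0.]))
```

View pics/w11z.png

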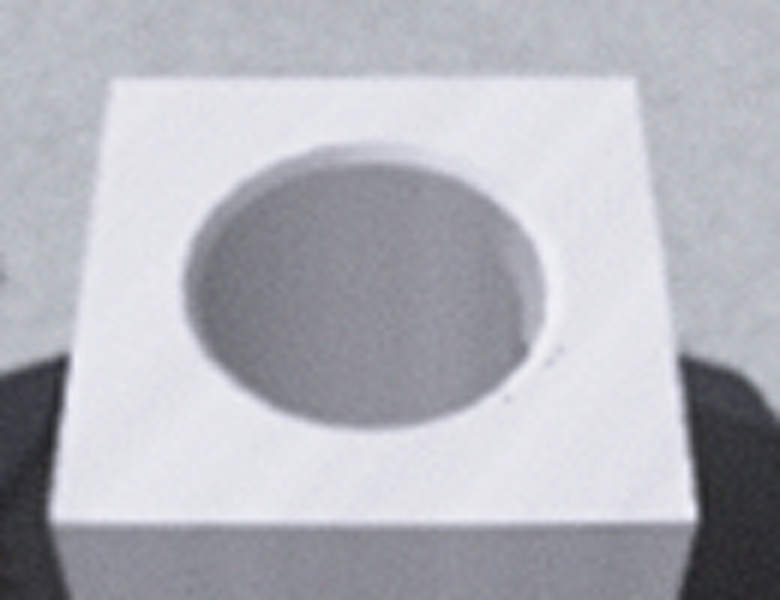

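>>> drive_tool(motion="0.0197 0.0433 0.0505 0 0 0 1; 0.0197 0.0433 0.0505 0 0 0 1; 0.0197 0.0433 0.0505 0 0 0 1; 0.0197 0.0433 0.0505 0 0 0 1; 0 0 0 0 0 0 1; 0 0 0 0 0 0 1")

```text
time_s: 22.3
ee_pos: [479.6, -192.3, 123.9]
tcp_rot: [-3.141, 0.524, 0.782]
force: [-0.5, 1.1, -1.6]
gripper_width: 37.8
```

```bash
python3 - <<'E'
from h import *
p,R,s=st();x=R.as_matrix()[:,0];print(p.round(1),(p-11*x).round(1),s["force"].round(1),s["gripper_width"],s["joint_positions"].round(2),s["time_s"])
from workcell import eyes
a=[];d={}
for n in ("top","scene"):
    c=eyes.read_camera(n);d[n]=c;a.append(cv2.cvtColor(c["image"],cv2.COLOR_RGB2BGR))
pickle.dump(d,open("c12.pkl","wb"))
b=cv2.resize(a[1][115:190,175:275],(400,300),interpolation=cv2.INTER_CUBIC);b0=cv2.resize(a[0][185:260,277:377],(400,300),interpolation=cv2.INTER_CUBIC)
cv2.imwrite("pics/w12.png",np.hstack([b0,b]))
print('down 40 mm',plan(p,R,p-[0,0,40]))
E
```

```text
[ 479.6 -192.3  123.9] [ 472.9 -199.   129.4] [-0.5  1.1 -1.6] 37.79017355599712 [-1.04  0.56  1.88  1.04  1.33 -0.87] 22.3
down 40 mm (array([0.04  , 0.    , 0.0693]), array([0., 0., 0.]))
```

View pics/w12.png

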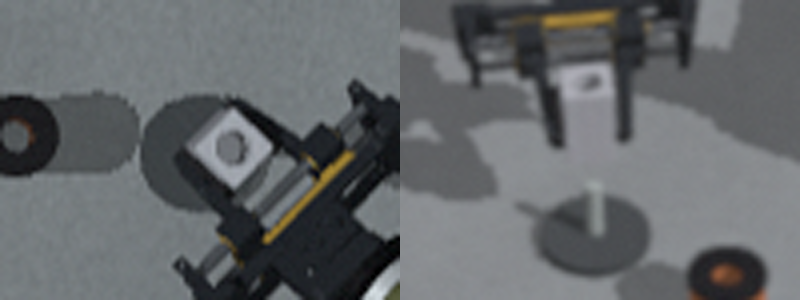

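>>> drive_tool(motion="0.012 0 0.0208 0 0 0 1; 0.012 0 0.0208 0 0 0 1; 0.007 0 0.0121 0 0 0 1; 0.004 0 0.0069 0 0 0 1; 0 0 0 0 0 0 1; 0 0 0 0 0 0 1")

```text
time_s: 23.15
ee_pos: [479.7, -193.0, 88.1]
tcp_rot: [-3.141, 0.524, 0.781]
force: [0.7, 0.4, -2.1]
gripper_width: 38.1
```

>>> drive_tool(motion="0.001 0 0.0017 0 0 0 1; 0.001 0 0.0017 0 0 0 1; 0 0 0 0 0 0 1")

```text
time_s: 23.52
ee_pos: [479.6, -192.9, 85.9]
tcp_rot: [-3.14, 0.524, 0.782]
force: [-0.4, 0.2, -2.1]
gripper_width: 37.7
```

>>> drive_tool(motion="0.001 0 0.0017 0 0 0 1; 0.0005 0 0.0009 0 0 0 1; 0 0 0 0 0 0 1")

```text
time_s: 23.9
ee_pos: [479.6, -192.9, 84.4]
tcp_rot: [-3.14, 0.524, 0.782]
force: [0.1, 0.5, -1.9]
gripper_width: 37.7
```

>>> drive_tool(motion="0.0005 0 0.0009 0 0 0 1; 0.0005 0 0.0009 0 0 0 1; 0 0 0 0 0 0 1")

```text
time_s: 24.28
ee_pos: [479.6, -193.0, 83.4]
tcp_rot: [-3.14, 0.524, 0.782]
force: [0.2, -0.3, -1.7]
gripper_width: 38.1
```

>>> drive_tool(motion="0.0005 0 0.0009 0 0 0 1; 0.0005 0 0.0009 0 0 0 1; 0 0 0 0 0 0 1")

```text
time_s: 24.65
ee_pos: [479.6, -192.9, 83.3]
tcp_rot: [-3.141, 0.522, 0.782]
force: [-4.2, 0.0, 8.1]
gripper_width: 38.1
```

Contact at TCP z≈83.3, as predicted for the closed end: Fz went from about −1.8 to +8.1 N. I'll hold for a moment and look.

>>> drive_tool(motion="0 0 0 0 0 0 1; 0 0 0 0 0 0 1; 0 0 0 0 0 0 1; 0 0 0 0 0 0 1; 0 0 0 0 0 0 1; 0 0 0 0 0 0 1")

```text
time_s: 25.4
ee_pos: [479.6, -193.0, 83.3]
tcp_rot: [-3.141, 0.522, 0.782]
force: [-4.8, 1.1, 8.2]
gripper_width: 37.7
```

```bash
python3 - <<'E'
from h import *
p,R,s=st();print(p.round(1),s["force"].round(1))
from workcell import eyes
a=[]
for n in ("wrist","scene"):
    c=eyes.read_camera(n);a.append(cv2.cvtColor(c["image"],cv2.COLOR_RGB2BGR))
b=cv2.resize(a[1][115:190,175:275],(400,300),interpolation=cv2.INTER_CUBIC)
cv2.imwrite("pics/w13.png",np.hstack([cv2.resize(a[0],(400,300)),b]))
E
```

```text
[ 479.6 -193.    83.3] [-4.8  1.1  8.2]
```

View pics/w13.png

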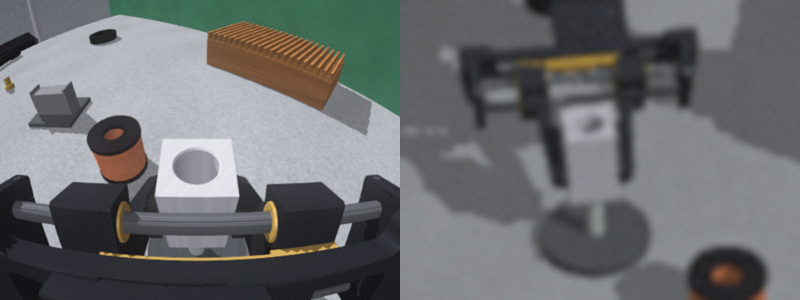

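The closed end rests on the tip with the post visible below it, hole up. Now lift straight up 61 mm.

>>> drive_tool(motion="-0.003 0 -0.0052 0 0 0 1; -0.008 0 -0.0139 0 0 0 1; -0.014 0 -0.0242 0 0 0 1; -0.014 0 -0.0242 0 0 0 1; -0.013 0 -0.0225 0 0 0 1; -0.006 0 -0.0104 0 0 0 1; -0.003 0 -0.0052 0 0 0 1; 0 0 0 0 0 0 1; 0 0 0 0 0 0 1; 0 0 0 0 0 0 1; 0 0 0 0 0 0 1")

```text
time_s: 26.88
ee_pos: [479.6, -193.0, 143.2]
tcp_rot: [-3.14, 0.524, 0.782]
force: [-0.6, -0.0, -1.3]
gripper_width: 37.4
```

```bash
python3 - <<'E'
from h import *
p,R,s=st();print(p.round(1),s["force"].round(1),s["gripper_width"],abs(s["qvel"]).max(),s["time_s"]);print(R.as_matrix().round(3))
Rf=fin(30,45)*FL;print((R.inv()*Rf).magnitude()*57.3)
print('tilt deg', np.degrees(np.arccos(abs((R.as_matrix()@[-np.sin(np.pi/6),0,-np.cos(np.pi/6)])[2]))))
from workcell import eyes
a=[];d={}
for n in ("wrist","scene","top"):
    c=eyes.read_camera(n);d[n]=c;a.append(cv2.cvtColor(c["image"],cv2.COLOR_RGB2BGR))
pickle.dump(d,open("c14.pkl","wb"))
b=cv2.resize(a[1][95:200,170:310],(400,300),interpolation=cv2.INTER_CUBIC)
cv2.imwrite("pics/w14.png",np.vstack([np.hstack([cv2.resize(a[0],(400,300)),b]),np.hstack([cv2.resize(a[1],(400,300)),cv2.resize(a[2],(400,300))])]))
g=p-11*R.as_matrix()[:,0]
P=np.array([on(d["scene"],u,v,g[2]+35) for u,v in ((0,0),)])
E
```

```text
[ 479.6 -193.   143.2] [-0.6 -0.  -1.3] 37.436708751570094 0.0011638014961975686 26.875
[[ 0.615  0.704 -0.356]
 [ 0.61  -0.71  -0.351]
 [-0.5   -0.001 -0.866]]
0.2721508111290537
tilt deg 0.08406778355292663
```

View pics/w14.png

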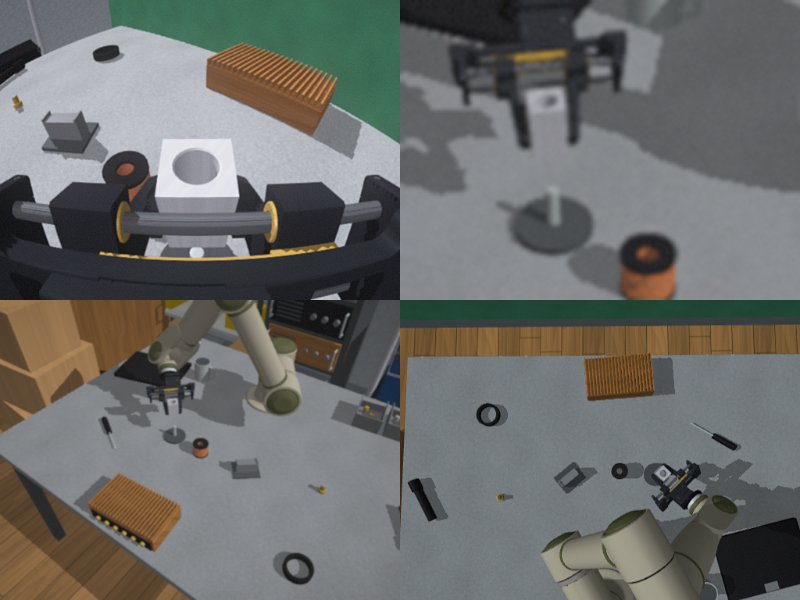

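Lifted 59.9 mm and holding still. Tilt is under 0.3°, the coil stands flat, and the bystanders look in place. Handing in.

```bash
python3 - <<'E'
from workcell import order
print(order.finish_job())
E
```

```text
the job is handed in; nothing more can be done
None
```

The job is done and handed in at about 27 s of the 61 s allowed; no verdict was reported.

- **Coil:** I slid it up off the post and set it flat on the bench near (485, −60), about 140 mm from the post's centre, and let go. The pictures show it standing clear of the foot.
- **Spacer:** The wrist camera showed the hole at the −51° end. I gripped the bar across its sides, turned it hole up and lowered it onto the bare tip. Contact came at the height expected for the closed end, with Fz going from about −1.8 to +8.2 N, and I held it there for about 1 s.
- **Final hold:** I lifted it 59.9 mm straight up. It is still gripped (37.4 mm reading on a 38 mm bar), tilt is under 0.3° by the arm's pose, and joint speeds are about 0.001 rad/s.
- **Bystanders:** The adapter, screwdriver and tape look where they were. I judged that by eye only and did not re-measure their positions.
- **Disagreements:** The two camera views differed by 1–2 mm on the post, coil and spacer. One automatic reading of the post tip in the scene view landed on the bench, so I discarded it. The coil gripped at 61 mm instead of the nominal 62 mm. The force sensor showed −1.3 to −2.3 N for a bar of about 1.9 N.

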